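Index the sample-rack carriage to the green station

TASK

Lift the blue release bar of the sample-rack carriage and hold it up while you slide the carriage to the green station clip, then let the bar go so that its catch drops fully into the notch nearest that clip and the carriage is locked there. If the catch comes to rest on top of the strip between notches, nudge the carriage gently along until it falls in; never force or ram the catch against the notch strip, and leave the other things on the bench where they are.

Things in the scene. Friction and masses are not known exactly. Their poses are not given: they have to be found in the camera images.
- track: Dark steel indexing track fixed to the bench: plate 230 mm (x) by 400 mm (y), 12 mm thick, with two steel rails. Origin at the centre of its underside, on the bench; its y axis is the direction of travel, x across it, z up
- strip_nominal (a point): Point of the track at x = -45 mm, y = 0, 24 mm above the bench: nominal middle of the brass notch strip (teeth 12 mm high). It has a 60 mm wide parking gap in its middle and four notches 13 mm wide, nominally at y = -105, -65, 65, 105 mm, one per clip. The real strip is set off along y by an unmeasured 0 to 14 mm, either way, so each notch lies within 14 mm of its clip
- carriage (a joint): Position of the white carriage along the track's y axis in m, 0 in the middle, stops at -0.13 and 0.13. About 0.6 kg, about 1 N of friction. Carriage 150 mm (x) by 100 mm (y), deck top 40 mm above the bench, with a fixed rack of capped tubes on its +x half (tops 97 mm above the bench)
- carriage_mark (a point): Tip of the carriage's small red index pointer, on its +x edge, 85 mm from the track's middle line in x, 40 mm above the bench; its y along the track equals the catch's y
- release_bar (a joint): Lift of the release bar in m: 0 = fully down (catch in a notch or the parking gap), about 0.011 = catch resting on a tooth, over 0.012 = clear of the strip, 0.018 = upper stop. A damped spring and its weight pull it down with 6 N (9 N when lifted). The catch is 10 mm wide along y: 1.5 mm play each side in a notch. Over 20 N between catch and strip damages them
- bar_grip (a point): Centre of the release bar's blue grip: 60 mm along the track's x, 16 mm wide along y, 20 mm high, on a stem 10 mm (y) by 14 mm (x); 102 mm above the bench when down. It is at x = -45 mm of the track, right above the catch, and moves with carriage and bar. Both y sides are free for fingers down to 70 mm above the bench
- clip_green: Green station clip, 18 x 14 mm, 32 mm high, fixed on the track's plate on its +x side, 100 mm from the middle line, at one of the four stations (y = -105, -65, 65 or 105 mm). Origin at the centre of its underside; axes as the track's
- clip_red: Red station clip of the same shape, at another station
- clip_yellow: Yellow station clip of the same shape, at another station
- clip_black: Black station clip of the same shape, at another station
- spare_rack: Bystander: loose white rack with capped tubes, 50 x 100 mm, 87 mm high, beyond the track
- reagent_bottle: Bystander: amber bottle, diameter 56 mm, 120 mm high, beyond the track
- specimen_jar: Bystander: clear jar with orange cap, diameter 52 mm, 60 mm high, beyond the track
- label_roll: Bystander: paper label roll, diameter 64 mm, 22 mm high, beyond the track's +y end
- marker_pen: Bystander: black marker pen, 14 mm thick, about 120 mm long, beyond the track's -y end
- tip_box: Bystander: blue box 80 x 120 x 55 mm, to the left
- timer: Bystander: yellow timer 50 x 70 x 20 mm, to the right

How it is judged:
By the outcome, as a careful person would: the job done as asked, in the order asked, and still so for the second after the job is handed in, with the robot touching nothing.
It also fails if it takes over 54 s, if anything falls off the work surface, if the arm or the gripper's body presses on something with over 40 N, if the wrist force passes 120 N, or if a joint passes its speed limit or range.

ROBOT

A 6-joint arm with a two-finger parallel gripper is mounted at the origin on the work surface. World frame = base frame: x ahead of the robot, y to its left, z up, the work surface at z = 0. Lengths are in m, angles in rad, forces in N, time in s.
With the tool pointing down it reaches from about 0.3 to 0.825 m from the base axis. Payload 5.4 kg.
Tool frame: the origin (TCP) lies at the very end of the fingers, on their centre line; the grasp point (between the pads) lies 19 mm behind it; z points along the fingers, y is the line along which they close (so a half turn about z gives the same grasp; the last joint's range is limited). The gripper opens to 92 mm and grips with 3 to 60 N. Pads are 20 mm wide; open, the fingers measure 128 mm over their backs; the gripper's body (75 mm by 189 mm) begins 69 mm behind the grasp point.
Start: joints at [-1.503, 0.158, 1.597, -0, 1.386, -0.21], TCP at [0.158, -0.553, 0.215] pointing down, gripper open.
Joint ranges: [-2.91, 2.91], [-0.94, 2.29], [0.18, 2.7], [-1.29, 4.43], [0.17, 2.64], [-3, 3]. Speed limits (rad/s): [2.57, 2.57, 3.14, 3.14, 3.14, 3.14].

INTERFACE

Orientations are given as a rotation vector (axis times angle).
In Python, from workcell import bot gives the robot as it stands. Calls block until the motion is done:
- bot.goto(position, orientation): joint-space move of the TCP to a pose.
- bot.line_to(position, rot=None, max_speed=0.15): straight line of the TCP; rot=None keeps the orientation; max_speed is the mean speed in m/s.
- bot.set_joints(angles): joint-space move.
- bot.set_gripper(opening, newtons=None): opening from 0.0 (shut) to 1.0 (fully open); newtons is the grip in N (None keeps the last); returns when the fingers have stopped.
- bot.hold(seconds).
- bot.inverse_kinematics(position, orientation): joint angles nearest the present ones, or None.
- bot.read_camera(name): name is "scene" or "top" or "wrist"; returns a dict with "pixels" (400x640x3 uint8, blue, green, red), "fx", "fy", "cx", "cy" (pixels), "R" (3x3) and "t" (3): a world point X has camera coordinates R X + t. Camera axes: x right, y down, z forward; pixel columns grow to the right and rows downward; lengths in m; the calibration is good to about 2 mm. A picture is of the moment at which its call begins. There is no depth.
A pose or a line that the arm cannot do raises bot.MotionError and nothing moves.
- bot.job_done(): hands the job in; it is judged then, once.
Readings, each from a call of its own:
- bot.current_clock(): time.
- bot.current_joints(): joint angles.
- bot.current_joint_vel(): joint speeds.
- bot.current_effort(): joint torques, N m.
- bot.current_ee_pos(): TCP position.
- bot.current_tool_rot(): TCP orientation.
- bot.current_contact_force(): force on the tool from outside, world axes, zero at the start.
- bot.current_ft_torque(): the same for the moment, N m.
- bot.current_opening(): opening from 0.0 (shut) to 1.0 (fully open).
- bot.current_grip_force(): force on a finger pad.
Only numpy, scipy, OpenCV 4.12 (cv2) and the standard library are available. Lean on these libraries where they do the work, as an engineer would, in place of code of your own. Each camera call takes 0.05 s, during which the arm holds its last target. There are 200 camera calls.

## Working session

There is one attempt and no reset: what is moved stays moved. The work goes in short steps, each a Python script; the robot and the scene stay as the last script left them, time stands still between calls to the robot, and variables do not carry over. Pictures are saved under pics/ and viewed, at most 10 in all, crops included, and the job is handed in when it is done.

```bash
mkdir -p pics; python3 - <<'E'
from workcell import bot
import cv2
for n in("top","scene"):
    c=bot.read_camera(n); cv2.imwrite(f"pics/{n}0.png",c["pixels"]); print(n,c["fx"],c["cx"],c["cy"],c["R"],c["t"])
print(bot.current_clock(),bot.current_tool_rot())
E
```

```text
top 384.2585926618203 319.13487674547224 196.14391026505837 [[-1.99099742e-02 -9.99798919e-01 -2.39043280e-03]
 [-9.93995672e-01  2.00515905e-02 -1.07566436e-01]
 [ 1.07592738e-01  2.34434893e-04 -9.94195025e-01]] [0.0123578  0.64521561 1.29618053]
scene 474.9644302153751 315.4584315658386 203.9398002837738 [[-0.45319229  0.89140075 -0.00463208]
 [ 0.7317695   0.36905756 -0.57298335]
 [-0.50904828 -0.26306125 -0.81955392]] [ 0.28638901 -0.42004172  1.7631537 ]
0.1 [-3.10967232e+00 -4.34704343e-01 -1.85492191e-04]
```

View pics/top0.png

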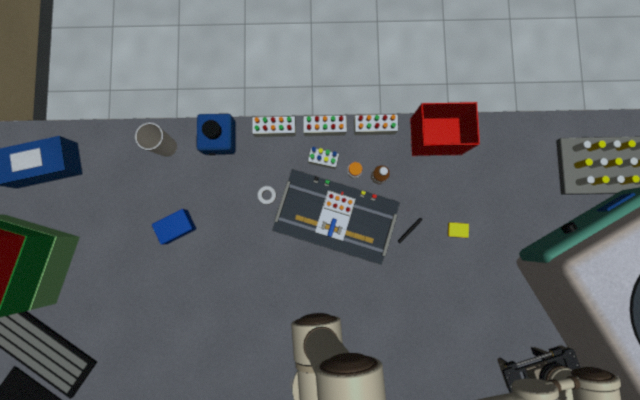

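View pics/scene0.png

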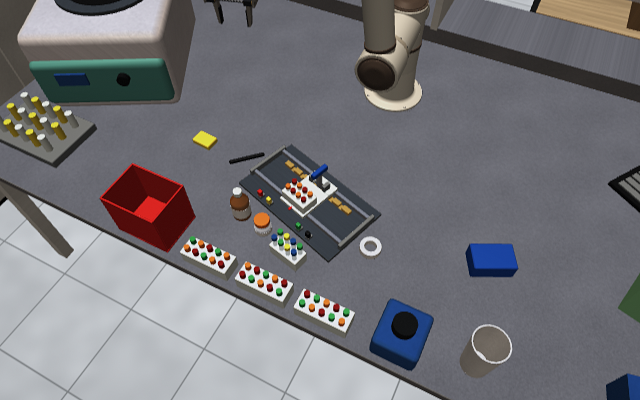

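The top view shows the track with corners near (291,170), (399,201), (383,262) and (274,231). The blue grip is at about (333,228), black/green clips are near (316-327,181), and yellow/red near (362-374,195). Next I'll enlarge it and compute a rough track pose.

```bash
cat > h.py <<'E'
import numpy as np, cv2
from scipy.spatial.transform import Rotation as Rn
from workcell import bot
def ray(c,u,v,z):
    d=c["R"].T@np.array([(u-c["cx"])/c["fx"],(v-c["cy"])/c["fy"],1]); o=-c["R"].T@c["t"]
    return o+d*(z-o[2])/d[2]
def proj(c,X):
    p=c["R"]@np.asarray(X)+c["t"]; return np.array([c["fx"]*p[0]/p[2]+c["cx"],c["fy"]*p[1]/p[2]+c["cy"]])
E
python3 - <<'E'
from h import *
c=bot.read_camera("top")
P=[ray(c,u,v,.012) for u,v in((291,170),(399,201),(383,262),(274,231))]
for p in P: print(p.round(4))
P=np.array(P); print(P.mean(0)); 
for i in range(4): print(np.linalg.norm(P[i]-P[i-1]))
print("grip",ray(c,333,228,.112),"green",ray(c,327,182,.032))
im=c["pixels"][155:275,260:410]; cv2.imwrite("pics/top1.png",cv2.resize(im,None,fx=5,fy=5,interpolation=cv2.INTER_CUBIC))
E
```

```text
[0.7432 0.0974 0.012 ]
[ 0.625  -0.2811  0.012 ]
[ 0.4143 -0.2168  0.012 ]
[0.5286 0.1594 0.012 ]
[ 0.57777314 -0.06026419  0.012     ]
0.22328210071227805
0.396519182800891
0.2202093765189577
0.3931630222828553
grip [ 0.53252174 -0.04334015  0.112     ] green [ 0.69465361 -0.02896415  0.032     ]
```

View pics/top1.png

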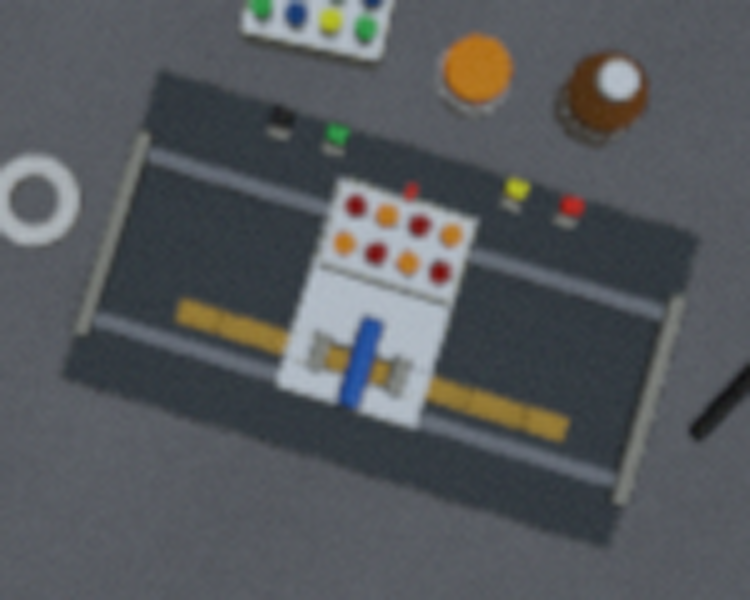

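Clip order along +y is black (+105), green (+65), then yellow (-65), red (-105), matching the given stations. The carriage is near the middle. I'll move in above the grip and look with the wrist camera.

```bash
cat >> h.py <<'E'
def frame(yaw,flip=0):
    ex=np.array([np.cos(yaw),np.sin(yaw),0]); ey=np.array([-ex[1],ex[0],0]); return ex,ey
def rot(yaw,s=1):
    ex,ey=frame(yaw); y=s*ey; z=np.array([0,0,-1.]); x=np.cross(y,z)
    return Rn.from_matrix(np.c_[x,y,z]).as_rotvec()
E
python3 - <<'E'
from h import *
yaw=-.298
ex,ey=frame(yaw)
p=np.array([.5325,-.0433,.30])+.03*ey
for s in(1,-1): print(s,bot.inverse_kinematics(p,rot(yaw,s)))
s=min((1,-1),key=lambda s:abs(bot.inverse_kinematics(p,rot(yaw,s))[5]))
bot.goto(p,rot(yaw,s))
c=bot.read_camera("wrist"); cv2.imwrite("pics/w0.png",c["pixels"]); print(s,-c["R"].T@c["t"],bot.current_ee_pos(),bot.current_clock(),c["R"])
np.savez("w0.npz",**c)
E
```

```text
1 [-2.50276194e-01  2.70098153e-02  1.57033203e+00 -4.44089210e-16
  1.54425081e+00 -1.52307252e+00]
-1 [-0.25027619  0.02700982  1.57033203  0.          1.54425081  1.61852013]
1 [0.47026189 0.00644622 0.46910633] [ 0.54125925 -0.01539432  0.29978775] 2.575 [[ 0.29501983  0.95549057 -0.00103557]
 [ 0.92213339 -0.28443616  0.26223287]
 [ 0.25026648 -0.07831883 -0.96500407]]
```

View pics/w0.png

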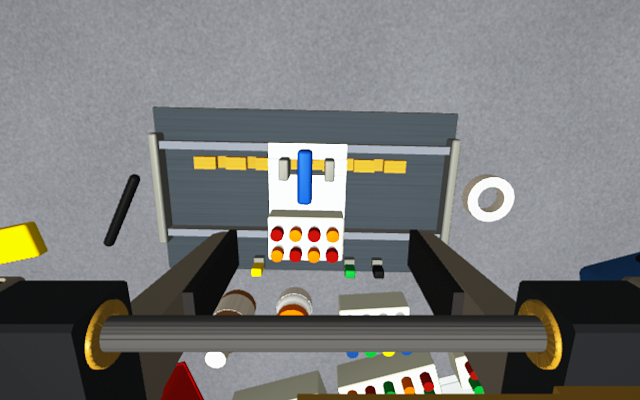

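The wrist view shows the brass strip at row ~163, with notch gaps at columns ~216, 247, 353 and 384. The blue grip is at (305,177), the green clip at (349,270) and the yellow at (257,270). Next I'll measure the edges to sub-pixel.

```bash
python3 - <<'E'
from h import *
c=dict(np.load("w0.npz")); im=c["pixels"].astype(int)
B,G,R=im[...,0],im[...,1],im[...,2]
br=((R-B>90)&(G>100)&(R<255)&(B<120)).astype(np.uint8)
br[:150]=0; br[180:]=0
# strip edge lines
yaw=-.298
n,l,st,ce=cv2.connectedComponentsWithStats(br)
for s,q in zip(st,ce):
    if s[4]>30: print(s,q.round(1))
for r in (160,163,166,169): print(r,[ (x,R[r,x]-B[r,x]) for x in list(range(212,222))+list(range(243,252))]); print([(x,R[r,x]-B[r,x]) for x in list(range(348,358))+list(range(380,390))])
bl=((B-R>80)).astype(np.uint8); bl=bl[:220]
n,l,st,ce=cv2.connectedComponentsWithStats(bl)
for s,q in zip(st,ce):
    if s[4]>100:print("blue",s,q)
for a in((153,107),(457,114)): print("corner",ray(c,*a,.012))
for name,a,z in(("green",(349,274),.032),("yellow",(257,274),.032)): print(name,ray(c,*a,z))
cv2.imwrite("pics/w0c.png",cv2.resize(c["pixels"][140:200,180:420],None,fx=3.3,fy=6,interpolation=cv2.INTER_NEAREST))
E
```

```text
[     0      0    640    400 254195] [319.7 199.8]
[193 156  23  13 276] [204.2 162.2]
[217 156  51  15 615] [242.2 162.7]
[347 159  59  14 725] [376.  165.7]
[291 160   6  10  57] [293.5 164.3]
[312 160  13  12 132] [318.2 164.7]
160 [(212, np.int64(181)), (213, np.int64(180)), (214, np.int64(185)), (215, np.int64(139)), (216, np.int64(67)), (217, np.int64(104)), (218, np.int64(177)), (219, np.int64(181)), (220, np.int64(177)), (221, np.int64(178)), (243, np.int64(179)), (244, np.int64(182)), (245, np.int64(167)), (246, np.int64(97)), (247, np.int64(144)), (248, np.int64(179)), (249, np.int64(178)), (250, np.int64(177)), (251, np.int64(178))]
[(348, np.int64(189)), (349, np.int64(184)), (350, np.int64(183)), (351, np.int64(183)), (352, np.int64(187)), (353, np.int64(163)), (354, np.int64(171)), (355, np.int64(185)), (356, np.int64(186)), (357, np.int64(185)), (380, np.int64(186)), (381, np.int64(186)), (382, np.int64(188)), (383, np.int64(144)), (384, np.int64(112)), (385, np.int64(134)), (386, np.int64(133)), (387, np.int64(129)), (388, np.int64(129)), (389, np.int64(130))]
163 [(2
[... 2176 characters left out ...]
)), (350, np.int64(189)), (351, np.int64(188)), (352, np.int64(189)), (353, np.int64(155)), (354, np.int64(181)), (355, np.int64(182)), (356, np.int64(183)), (357, np.int64(181)), (380, np.int64(186)), (381, np.int64(187)), (382, np.int64(164)), (383, np.int64(125)), (384, np.int64(180)), (385, np.int64(182)), (386, np.int64(179)), (387, np.int64(180)), (388, np.int64(179)), (389, np.int64(179))]
blue [     0      0    640    220 140059] [319.58013409 109.14538159]
blue [297 150  15  54 741] [304.35357625 176.52766532]
corner [ 0.40712726 -0.20518851  0.012     ]
corner [0.53213737 0.16981736 0.012     ]
green [ 0.70128617 -0.02659318  0.032     ]
yellow [ 0.66291487 -0.15110877  0.032     ]
```

View pics/w0c.png

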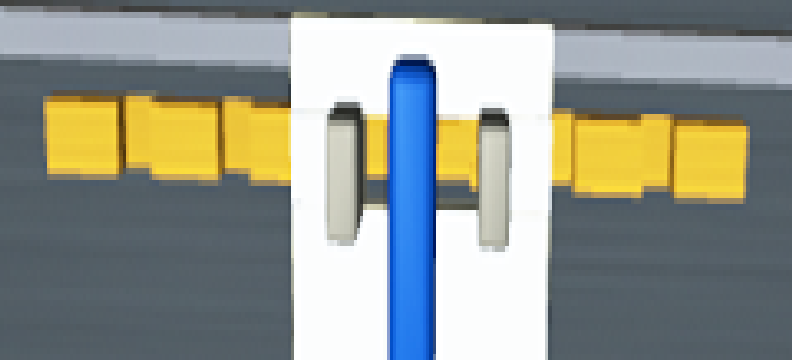

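```bash
python3 - <<'E'
from h import *
c=dict(np.load("w0.npz"))
us=[193.3,215.5,226,245.5,255.8,354.,374.8,384.4,406.5]
rows=[163+ (u-204)*.02 for u in us]
P=np.array([ray(c,u,v,.024) for u,v in zip(us,rows)])
d=P[-1]-P[0]; yaw=np.arctan2(d[1],d[0])-np.pi/2; print("yaw strip",yaw)
c0=ray(c,153,107,.012);c1=ray(c,457,114,.012); print("yaw edge",np.arctan2(*(c1-c0)[[1,0]])-np.pi/2,np.linalg.norm(c1-c0))
ex,ey=frame(yaw); 
o=(c0+c1)/2+.115*ex; print("origin",o)
print("strip y",((P-o)@ey*1e3).round(1),"x",((P-o)@ex*1e3).round(1))
g=ray(c,304.4,176.5,.108); print("grip",g,(g-o)@ex,(g-o)@ey)
for a in((349,273),(257,274)):
  q=ray(c,*a,.032)-o; print("clip",q@ex,q@ey)
E
```

```text
yaw strip -0.319497417932604
yaw edge -0.32177011708339043 0.39529347767035894
origin [ 0.57881255 -0.05380586  0.012     ]
strip y [-146.6 -117.4 -103.5  -77.8  -64.3   65.3   92.8  105.5  134.8] x [-45.5 -45.5 -45.5 -45.5 -45.5 -45.5 -45.5 -45.5 -45.5]
grip [ 0.53519016 -0.03484351  0.108     ] -0.04737068314697637 0.004301395229667709
clip 0.10616853570745695 0.06424052780852817
clip 0.11040800713138996 -0.06596309082946247
```

The strip offset comes out at about -6 mm, consistent at all four notches and both ends. The green notch is therefore at track y ≈ +59 mm. Next: grasp and lift.

```bash
cat >> h.py <<'E'
yaw=-.320; ex,ey=frame(yaw); O=np.array([.5788,-.0538,0]); RV=rot(yaw)
def W(x,y,z): return O+x*ex+y*ey+np.array([0,0,z])
def T():
    p=np.array(bot.current_ee_pos())-O; return np.round([p@ex*1e3,p@ey*1e3,p[2]*1e3],2)
def F():
    f=np.array(bot.current_contact_force()); return np.round([f@ex,f@ey,f[2]],2)
E
python3 - <<'E'
from h import *
X,Y=-.046,.0043
bot.goto(W(X,Y,.16),RV); bot.line_to(W(X,Y,.083),max_speed=.1)
print(T(),F())
bot.set_gripper(0,30); print(bot.current_opening()*92,bot.current_grip_force(),T(),F())
for z in(.086,.090,.094,.098):
    bot.line_to(W(X,Y,z),max_speed=.03); print(T(),F())
c=bot.read_camera("wrist"); np.savez("w1.npz",**c); cv2.imwrite("pics/w1.png",c["pixels"]); print(bot.current_clock())
E
```

```text
[-45.28   4.34  83.82] [0.13 0.17 0.56]
15.736148616517188 29.999946355819702 [-46.     4.33  82.99] [-0.38  0.23 -0.55]
[-46.05   4.32  85.53] [ 3.22  0.02 -5.75]
[-46.05   4.3   89.78] [ 3.8  -0.42 -7.43]
[-46.04   4.29  93.83] [ 3.83  0.88 -8.01]
[-46.08   4.3   97.79] [ 4.22  0.42 -8.45]
6.4
```

View pics/w1.png

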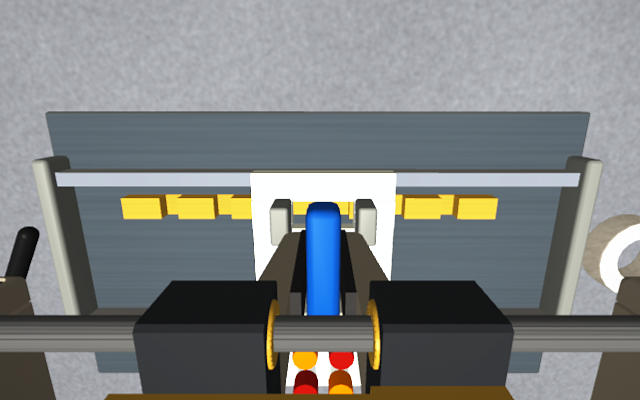

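The bar is held at (323,240), lifted about 15 mm with an 8.5 N pull, and the teeth are clearly visible. Now I'll slide to y = 59 mm and lower gently while watching the force.

```bash
python3 - <<'E'
from h import *
X=-.046
bot.line_to(W(X,.059,.098),max_speed=.04); print(T(),F())
for z in(.096,.0955,.095,.0945,.094,.0935,.093,.092,.091,.090):
    bot.line_to(W(X,.059,z),max_speed=.02); f=F(); print(T(),f)
    if f[2]>-4.5: break
c=bot.read_camera("wrist"); np.savez("w2.npz",**c); cv2.imwrite("pics/w2.png",c["pixels"]); print(bot.current_clock())
E
```

```text
[-46.02  59.15  98.01] [ 3.39  1.2  -8.51]
[-46.01  59.08  95.91] [ 3.3   1.44 -8.9 ]
[-46.01  59.05  95.5 ] [ 3.04  2.07 -8.03]
[-46.05  59.02  94.94] [ 3.82  0.81 -8.84]
[-46.01  59.    94.49] [ 2.34  0.83 -8.42]
[-46.01  59.    93.97] [ 3.44  0.91 -8.08]
[-45.98  59.    93.5 ] [ 2.85  0.61 -7.93]
[-46.02  59.01  92.97] [ 2.91  1.25 -8.71]
[-46.03  58.99  91.91] [ 3.58  0.83 -7.59]
[-46.    59.    90.94] [ 2.79  0.35 -7.85]
[-45.99  59.02  89.98] [ 1.5   0.89 -7.35]
10.4667
```

View pics/w2.png

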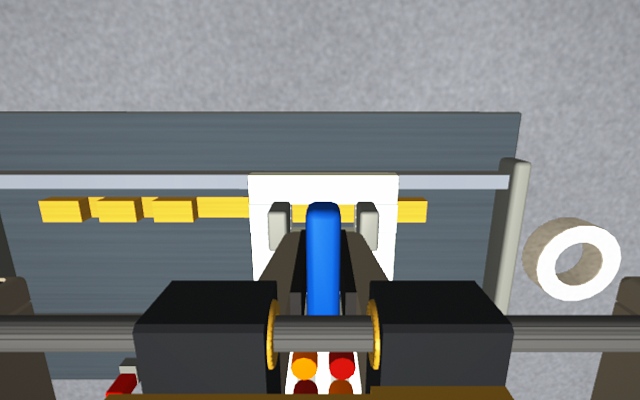

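At 7 mm of lift, below tooth top, the spring still pulls its full load, so the catch has entered the notch. I'll lower the rest of the way, release, retreat and check.

```bash
python3 - <<'E'
from h import *
X=-.046
for z in(.088,.086,.0845):
    bot.line_to(W(X,.059,z),max_speed=.02); f=F(); print(T(),f)
    if f[2]>-2: break
bot.set_gripper(.6); bot.hold(.3); print(T(),F())
bot.line_to(W(X,.059,.17),max_speed=.1); bot.line_to(W(X,.03,.30),max_speed=.15); bot.hold(.3)
c=bot.read_camera("wrist"); np.savez("w3.npz",**c); cv2.imwrite("pics/w3.png",c["pixels"]); print(bot.current_clock(),F())
im=c["pixels"].astype(int); bl=((im[...,0]-im[...,2]>80)).astype(np.uint8)[:220]
n,l,st,ce=cv2.connectedComponentsWithStats(bl)
for s,q in zip(st,ce):
    if 300<s[4]<5000:
        print(s,q); 
        for z in(.112,.123):
            # near end of grip top at track x=-75
            print(z, proj(c,W(-.075,.059,z)),proj(c,W(-.015,.059,z)))
E
```

```text
[-46.01  58.97  87.91] [ 2.76  0.82 -7.27]
[-45.98  58.99  85.92] [ 1.87  0.12 -6.85]
[-46.    58.97  84.44] [ 2.15  0.27 -6.18]
[-46.02  59.01  84.48] [0.49 0.11 0.92]
14.6417 [-0.13  0.22  0.06]
[342 150  16  54 749] [349.46328438 176.08811749]
0.112 [350.90731881 150.55307013] [349.71619343 205.58156271]
0.123 [351.76032651 151.93468987] [350.4971483  208.52032063]
```

View pics/w3.png

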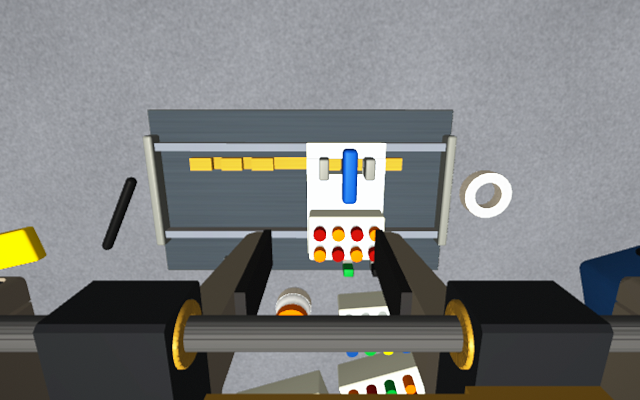

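The carriage sits at the green clip (349,270). The grip spans rows 150–204, which matches the fully-down height and the size it had when parked. Nothing else has moved.

```bash
python3 -c "
from workcell import bot
print(bot.job_done())"
```

```text
the job is handed in; nothing more can be done
None
```

The carriage is locked at the green station: the catch dropped fully into the notch nearest the green clip on the first try, with no nudging, and I handed the job in after about 15 s of the 54 s allowed.

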